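Start a lubricator cap on its thread without crossing it

ROBOT

A 6-joint arm with a two-finger parallel gripper is mounted at the origin on the work surface. World frame = base frame: x ahead of the robot, y to its left, z up, the work surface at z = 0. Lengths are in m, angles in degrees, forces in N, time in s.
With the tool pointing down it reaches from about 0.35 to 0.875 m from the base axis. Payload 4.2 kg.
Tool frame: the origin (TCP) lies at the very end of the fingers, on their centre line; the grasp point (between the pads) lies 19 mm behind it; z points along the fingers, y is the line along which they close (so a half turn about z gives the same grasp; the last joint's range is limited). The gripper opens to 87 mm and grips with 3 to 60 N. Pads are 19 mm wide; open, the fingers measure 117 mm over their backs; the gripper's body (75 mm by 190 mm) begins 51 mm behind the grasp point.
Start: joints at [-52.85, 22.042, 0.453, 0, -68.411, -14.817], TCP at [0.238, -0.578, 0.188] pointing down, gripper open.
Joint ranges: [-179.83, 179.83], [-69.29, 118.12], [-61.27, 80.66], [-181.25, 117.63], [-171.15, -9.14], [-177.46, 177.46]. Speed limits (degrees/s): [159.86, 159.86, 180, 180, 180, 180].

INTERFACE

Orientations are given as a 3x3 rotation matrix whose columns are the frame's x, y, z axes.
In Python, from station import sense, cams, r gives the robot as it stands. The module is installed in compiled form; this text tells all that it offers.
- The arm moves only by the tool step_arm, never from a script. Its argument "targets" is text: rows parted by semicolons, each of 4 numbers parted by spaces: the shift along the tool's x, y, z in cm, then the turn about the tool's z in degrees. In form: x y z turn; .... A call has 1 to 12 rows; each row shifts and turns the commanded pose from where the row before left it, along the tool's axes as they then stand; what a row does not reach is not made up. A row lasts 1/12 s, in which the tool goes at most 41.7 mm and 7.16 degrees, less where a joint would pass 70% of its speed; a pose out of reach is approached as far as the arm can. A call with a gripper value outside its range is refused whole. "claw" is the finger opening in cm, from 0 to 8.7, set as the call begins (left out, the last holds). The fingers move at their own pace and stop on an object; the grip force is fixed at half the most. Time passes only in rows, so rows that do not move let the fingers close. It gives the time, the measured TCP pose, the force, the opening and the grip force at its end, in the units of the state.
- sense(): the state, without advancing time (a new reading comes with each control period).
- cams.capture(name): name is "scene" or "side" or "wrist"; returns a dict with "frame" (480x640x3 uint8, blue, green, red), "vertical_fov" (degrees; the focal length in pixels is half the picture's height over the tangent of half this angle, whatever the lens; pixels are square), "cx", "cy" (the principal point, pixels), "dist_coeffs" ([k1, k2, p1, p2, k3] as OpenCV has them; the pictures are not rectified), "eye" and "rotation" of the camera in the world; the wrist camera has in their place "tool_from_camera" (4x4, takes a point from camera to tool coordinates, whose origin is the TCP and whose axes are the flange's). Camera axes: x right, y down, z forward; pixel columns grow to the right and rows downward; lengths in m; the calibration is good to about 2 mm. A picture is of the moment at which its call begins: read the wrist's pose just before it. There is no depth.
- r.finish_job(): hands the job in; it is judged then, once.
The state is a dict: "time_s": time; "joints": joint angles; "joint_velocities": joint speeds; "effort": joint torques, N m; "tcp_pos": TCP position; "ee_rot": TCP orientation; "wrist_force": force on the tool from outside, world axes, zero at the start; "moment": the same for the moment, N m; "gripper_width": opening from 0.0 (shut) to 1.0 (fully open); "gripper_force": force on a finger pad.
Only numpy, scipy, OpenCV 4.12 (cv2) and the standard library are available. Lean on these libraries where they do the work, as an engineer would, in place of code of your own. Each camera call takes 0.05 s, during which the arm holds its last target. There are 200 camera calls.

TASK

Two air-line lubricators stand on the screwdriving bench. The blue wing cap has been set down with its two tabs on top of its thread instead of in it: turn it backward (anticlockwise seen from above) until it drops a step, then turn it forward (clockwise) all the way home to its stop and let go of it. The orange cap is already closed: leave it closed.

Things in the scene. Friction and masses are not known exactly. Their poses are not given: they have to be found in the camera images.
- blue_grip (a point): Grip point on the blue cap's axis, in its upright wing (bar 46 mm long on x, 14 thick on y, 46 tall): 13 mm under the wing's top, 33 above the cap's 62 mm disc; z up; moves with the cap. Pinch along y from above. A fixed rim 88 mm wide rings the disc, its top 78 mm above the table, 34 mm under this point at the start, 25 once dropped. Steel tabs at the wing's ends lie on brass steps of the rim.
- blue_cap (a joint): Turn of the blue cap, rad, + clockwise from above (forward). Starts at -0.15 to 0.1, tabs on top of the thread; there, forward, they jam at about 0.2. Past about -0.42 backward they clear the thread's end and the cap can sink; backward stop -0.62. Sunk, it turns forward under the thread to its home stop at 0.75. Light friction (under 0.1 N m); stays where left.
- blue_drop (a joint): How far the blue cap has sunk, m: 0 on top of the thread, 0.009 fully down. Its weight and a soft spring press it down with about 6 N; a firm grip holds it up, so either lower the hand with it by 9 mm or slacken the grip. It cannot rise above 0 or come off; under the thread it cannot rise.
- orange_cap (a joint): Turn of the other lubricator's cap, rad, + clockwise from above: same shape in orange, down and home already, starts at 0.68 to 0.74 (stop at 0.75). Either lubricator may be the left or the right one; their axes are at least 0.26 m apart. Each stands on a fixed 100 mm square foot.
Things that resemble listed ones, but are neither listed nor needed, are in the scene too. What is shaped like the part that bears blue_grip but purple is not meant.

How it is judged:
By the outcome, as a careful person would: the job done as asked, in the order asked, and still so for the second after the job is handed in, with the robot touching nothing.
It also fails if it takes over 32 s, if anything falls off the work surface, if the arm or the gripper's body presses on something with over 40 N, if the wrist force passes 120 N, or if a joint passes its speed limit or range.

## Working session

There is one attempt and no reset: what is moved stays moved. The work goes in short steps, Python scripts to look and compute and a tool call to move; the robot and the scene stay as the last step left them, time stands still between calls to the robot, and variables do not carry over. Pictures are saved under pics/ and viewed, at most 10 in all, crops included, and the job is handed in when it is done.

Besides the shell and the picture viewer there is one more tool, called after "Emit:" as a command line: name --argument value ..., lists and objects as JSON in quotes. step_arm: Moves the arm, as the interface text tells. Its arguments: {"type":"object","properties":{"targets":{"type":"string"},"claw":{"type":"number"}},"required":["targets"]}

```bash
mkdir -p pics; cat > h.py <<'E'
import numpy as np,cv2,pickle
from station import sense,cams,r
def K(c):
    f=240/np.tan(np.radians(c["vertical_fov"])/2); return np.array([[f,0,c["cx"]],[0,f,c["cy"]],[0,0,1.]])
def pose(c,s):
    if "eye" in c: return np.array(c["rotation"]).reshape(3,3),np.array(c["eye"])
    T=np.array(c["tool_from_camera"]);R=np.array(s["ee_rot"]).reshape(3,3)
    return R@T[:3,:3],R@T[:3,3]+np.array(s["tcp_pos"])
def rays(c,s,uv):
    R,e=pose(c,s);p=cv2.undistortPoints(np.array(uv,float).reshape(-1,1,2),K(c),np.array(c["dist_coeffs"],float))[:,0]
    d=np.c_[p,np.ones(len(p))]@R.T; return e,d/np.linalg.norm(d,axis=1)[:,None]
def plane(c,s,uv,z):
    e,d=rays(c,s,uv); return e+d*((z-e[2])/d[:,2])[:,None]
def cross(e1,d1,e2,d2):
    A=np.c_[d1,-d2];t=np.linalg.lstsq(A,e2-e1,rcond=None)[0];a=e1+t[0]*d1;b=e2+t[1]*d2
    return (a+b)/2,np.linalg.norm(a-b)
def blobs(f,lo,hi,amin=60):
    h=cv2.cvtColor(f,cv2.COLOR_BGR2HSV);m=cv2.inRange(h,lo,hi)
    n,l,st,ce=cv2.connectedComponentsWithStats(m)
    return [(st[i].tolist(),ce[i].round(1).tolist()) for i in range(1,n) if st[i][4]>amin],l
E
python3 - <<'E'
from h import *
for n in("scene","side","wrist"):
    s=sense();c=cams.capture(n);pickle.dump((c,s),open(n+".pkl","wb"));cv2.imwrite(f"pics/{n}0.png",c["frame"])
    print(n,c["vertical_fov"],np.round(pose(c,s)[1],3),np.round(pose(c,s)[0][:,2],2))
    for k,lo,hi in(("blue",(100,110,50),(122,255,255)),("orange",(5,130,80),(20,255,255)),("purple",(123,60,40),(160,255,255))): print(k,blobs(c["frame"],lo,hi)[0])
print(s["time_s"],s["ee_rot"])
E
```

```text
scene 51.726954851775446 [0.808 0.349 0.661] [-0.5  -0.46 -0.74]
blue [([341, 0, 18, 17, 99], [347.5, 5.4]), ([340, 15, 36, 25, 324], [354.3, 28.8]), ([190, 17, 20, 27, 305], [199.8, 29.9]), ([177, 31, 18, 25, 235], [186.2, 42.7]), ([522, 104, 43, 24, 371], [543.2, 115.3]), ([0, 203, 9, 20, 102], [2.7, 213.7]), ([470, 246, 42, 51, 1341], [491.5, 274.3]), ([398, 317, 46, 56, 1662], [421.3, 348.4])]
orange [([371, 33, 55, 26, 365], [397.2, 46.0]), ([74, 51, 56, 41, 306], [102.6, 71.6]), ([67, 92, 50, 43, 498], [94.0, 110.7]), ([200, 183, 45, 35, 1071], [222.1, 200.3]), ([47, 202, 28, 26, 522], [60.0, 214.7]), ([234, 229, 12, 12, 96], [239.1, 234.6]), ([487, 311, 13, 13, 97], [492.5, 316.6]), ([381, 353, 6, 15, 76], [383.6, 360.2]), ([408, 387, 14, 13, 116], [414.5, 393.4])]
purple [([443, 255, 77, 79, 2835], [480.8, 303.2])]
side 51.343155023581645 [0.053 0.422 0.817] [ 0.42 -0.46 -0.78]
blue [([310, 37, 72, 59, 1690], [349.7, 63.9]), ([0, 218, 74, 104, 2593], [32.7, 278.0]), ([196, 292, 37, 36, 1070], [212.7, 308.6]), ([31, 326, 68, 67, 1405], [65.3, 359.6]), ([265, 360, 40, 39, 1244], [284.3, 378.6])]
orange [([324, 50, 44, 24, 491], [345.3, 61.6]), ([344, 95, 19, 18, 256], [352.4, 103.6]), ([353, 163, 31, 34, 617], [367.8, 182.5]), ([89, 319, 15, 14, 101], [96.0, 325.4]), ([203, 342, 13, 9, 83], [209.2, 345.6]), ([281, 413, 13, 9, 96], [287.1, 417.2])]
purple [([256, 353, 63, 76, 2403], [286.3, 398.6])]
wrist 67.83978921845599 [ 0.176 -0.603  0.384] [ 0.23  0.1  -0.97]
blue []
orange [([22, 227, 173, 66, 5072], [117.9, 253.7]), ([101, 278, 23, 62, 616], [110.0, 309.6]), ([502, 278, 34, 62, 973], [521.2, 308.0]), ([288, 347, 352, 23, 4608], [478.3, 360.1]), ([473, 465, 19, 15, 100], [483.7, 472.7])]
purple []
0.1 [[-9.25038578e-01 -3.79872255e-01 -8.36592858e-04]
 [-3.79873162e-01  9.25036898e-01  1.76600240e-03]
 [ 1.03023948e-04  1.95141952e-03 -9.99998091e-01]]
```

View pics/scene0.png

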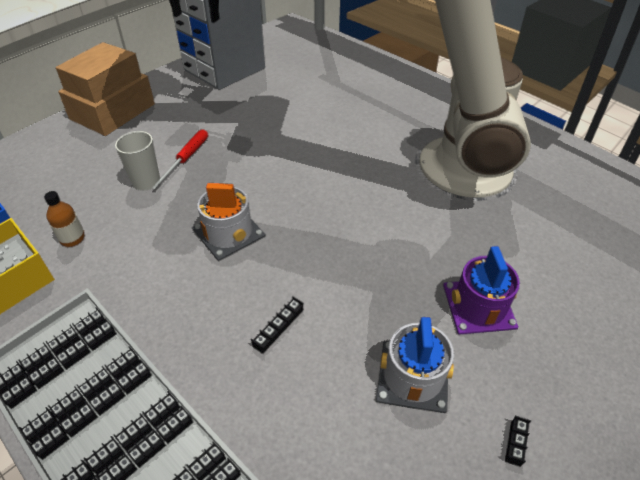

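View pics/side0.png

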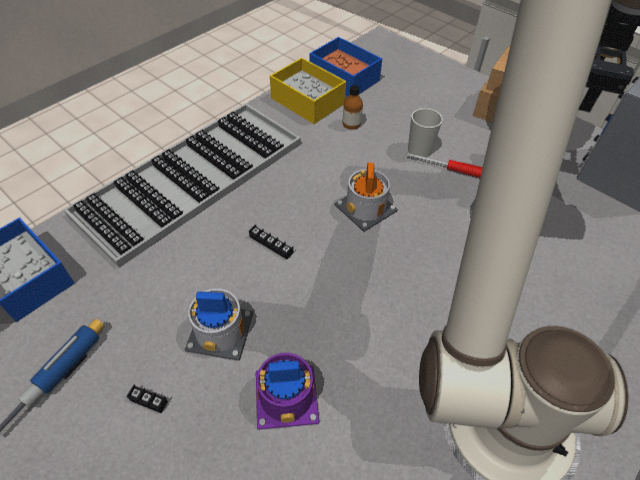

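Candidates for the blue cap are scene (421,348) / side (213,308) on a grey body, and scene (491,274) / side (284,379) on a purple body. The purple one is the decoy, and the grey body matches the orange cap's lubricator, so the grey one fits. I'll confirm this in a crop and measure it.

```bash
python3 - <<'E'
from h import *
(c1,s1),(c2,s2)=[pickle.load(open(n+".pkl","rb")) for n in("scene","side")]
for n,a,b in(("grey",(421.3,348.4),(212.7,308.6)),("purple",(491.5,274.3),(284.3,378.6)),("orange",(222.1,200.3),(367.8,182.5))):
    e1,d1=rays(c1,s1,[a]);e2,d2=rays(c2,s2,[b]);p,g=cross(e1,d1[0],e2,d2[0]);print(n,p.round(4),round(g,4),"reach",np.hypot(*p[:2]).round(3),"az",np.degrees(np.arctan2(p[1],p[0])).round(1))
a=cv2.resize(c1["frame"][305:415,370:470],(500,550),interpolation=cv2.INTER_CUBIC)[:,:400]
a=cv2.resize(c1["frame"][308:413,380:460],(400,525),interpolation=cv2.INTER_CUBIC)
b=cv2.resize(c2["frame"][278:383,175:255],(400,525),interpolation=cv2.INTER_CUBIC)
cv2.imwrite("pics/crop1.png",np.hstack([a,b]))
E
```

```text
grey [0.4741 0.2141 0.0834] 0.001 reach 0.52 az 24.3
purple [0.2972 0.2174 0.0834] 0.003 reach 0.368 az 36.2
orange [ 0.4772 -0.2041  0.0827] 0.0025 reach 0.519 az -23.2
```

View pics/crop1.png

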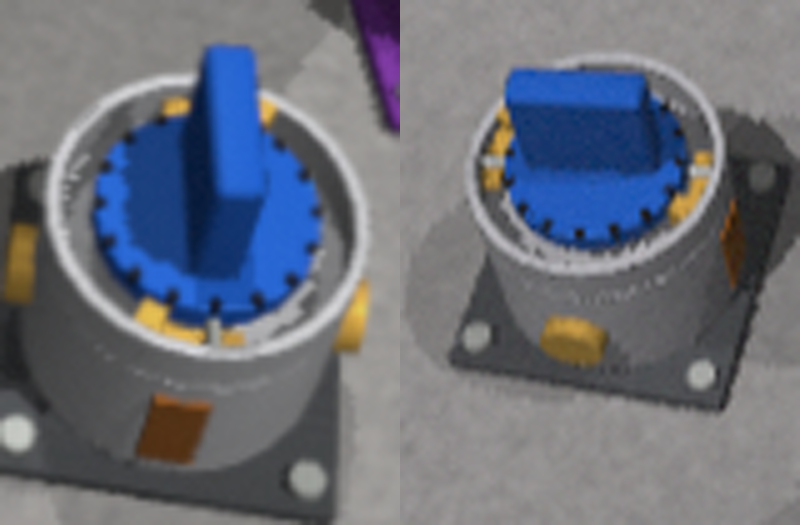

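```bash
python3 - <<'E'
from h import *
(c1,s1),(c2,s2)=[pickle.load(open(n+".pkl","rb")) for n in("scene","side")]
q1=np.array([(205,50),(255,48),(262,195),(220,195)])/5+[380,308]
q2=(np.array([(508,70),(642,73),(646,102),(510,100)])-[400,0])/5+[175,278]
for c,s,q in((c1,s1,q1),(c2,s2,q2)):
    P=plane(c,s,q,.125);print(P.round(4).tolist(),P.mean(0).round(4))
e1,d1=rays(c1,s1,[q1.mean(0)]);e2,d2=rays(c2,s2,[q2.mean(0)]);p,g=cross(e1,d1[0],e2,d2[0]);print(p,g)
s=sense();R=np.array(s["ee_rot"]);print("tool shift cm",(R.T@(p-np.array(s["tcp_pos"]))*100).round(2),s["joints"])
E
```

```text
[[0.4619, 0.1961, 0.125], [0.4524, 0.2053, 0.125], [0.4869, 0.2323, 0.125], [0.4941, 0.2246, 0.125]] [0.4738 0.2146 0.125 ]
[[0.4936, 0.2242, 0.125], [0.461, 0.1948, 0.125], [0.4515, 0.2012, 0.125], [0.484, 0.231, 0.125]] [0.4725 0.2128 0.125 ]
[0.47315543 0.21349004 0.1236889 ] 0.002009717927723209
tool shift cm [-51.87  64.21   6.4 ] [-5.28496461e+01  2.20803721e+01  3.98024360e-01 -1.96830248e-02
 -6.84102919e+01 -1.48152842e+01]
```

The crop confirms the grey body, with its tabs on the brass. The wing top is near (0.473, 0.2135, 0.125) with a yaw of about 41°. I'll move to a hover.

Emit:
step_arm --targets "-1.2 1.5 -1 0;-2.4 3 -1 0;-2.5 3.1 -1 0;-2.5 3.1 -1 0;-2.5 3.1 0 0;-2.5 3.1 0 0;-2.5 3.1 0 0;-2.5 3.1 0 0;-2.5 3.1 0 0;-2.5 3.1 0 0;-2.5 3.1 0 0;-2.5 3.1 0 0" --claw 8.7

```text
time_s: 1.15
tcp_pos: [0.367, -0.1392, 0.2277]
ee_rot: [[-0.925, -0.38, 0.001], [-0.38, 0.925, 0.0], [-0.001, -0.0, -1.0]]
wrist_force: [0.1, -0.4, 0.2]
gripper_width: 1.001
gripper_force: 0.0
```

Emit:
step_arm --targets "-2.5 3.1 0 0;-2.5 3.1 0 0;-2.5 3.1 0 0;-2.5 3.1 0 0;-2.5 3.1 0 0;-2.5 3.1 0 0;-2.5 3.1 0 0;-2.4 3 0 0;-1.2 1.5 0 0;0 0 0 -6;0 0 0 -6.5;0 0 0 -6"

```text
time_s: 2.15
tcp_pos: [0.4624, 0.1816, 0.227]
ee_rot: [[-0.753, -0.658, -0.001], [-0.658, 0.753, -0.001], [0.002, 0.0, -1.0]]
wrist_force: [-0.6, -0.8, -0.8]
gripper_width: 1.0
gripper_force: 0.0
```

```bash
python3 - <<'E'
from h import *
s=sense();c=cams.capture("wrist");pickle.dump((c,s),open("w1.pkl","wb"));cv2.imwrite("pics/w1.png",c["frame"])
print(s["tcp_pos"],s["joints"],s["time_s"],np.array(s["ee_rot"]).round(3).tolist())
print(blobs(c["frame"],(100,110,50),(122,255,255))[0])
E
```

```text
[0.46244865 0.18163733 0.22695142] [ 4.01976500e+01  7.87961750e+00 -1.32025730e+01 -1.11659802e-02
 -6.90079073e+01 -8.90093631e+01] 2.15 [[-0.753, -0.658, -0.001], [-0.658, 0.753, -0.001], [0.002, 0.0, -1.0]]
[([428, 75, 68, 70, 3797], [463.0, 109.1]), ([304, 214, 61, 68, 2927], [334.3, 244.9])]
```

View pics/w1.png

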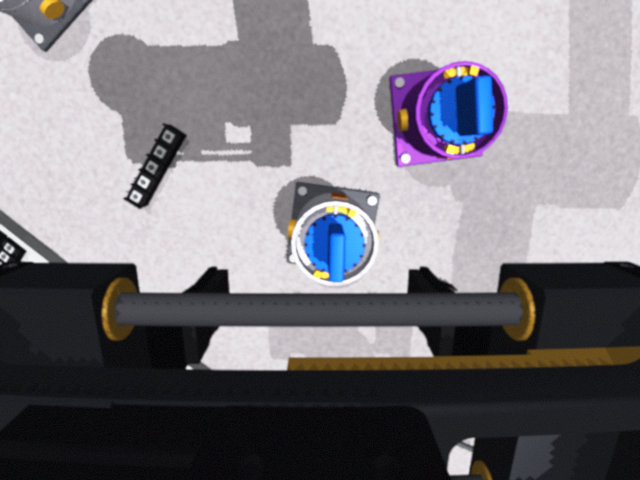

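The wrist view shows the grey lubricator with its rim centred near (336,243). The wing top is near (337,256) and almost vertical in the image, so it is aligned with tool x. The purple decoy is at (463,109). Next I'll measure the rim circle and the wing top.

```bash
python3 - <<'E'
from h import *
c,s=pickle.load(open("w1.pkl","rb"));f=c["frame"]
h=cv2.cvtColor(f,cv2.COLOR_BGR2HSV)
x0,y0=280,190;roi=h[y0:295,x0:395]
b=cv2.inRange(roi,(100,110,50),(122,255,255));ys,xs=np.nonzero(b);v=roi[...,2][b>0];print(np.percentile(v,[5,20,40,60,80,95]))
t=cv2.inRange(roi,(100,110,int(np.percentile(v,50))),(122,255,255))
n,l,st,ce=cv2.connectedComponentsWithStats(t);print(st.tolist())
# wing side/top: print V rows
for y in(225,235,245,255,265,275): print(y,h[y,318:356,2].tolist())
# rim outer: white ring
w=cv2.inRange(roi,(0,0,225),(180,40,255))
n,l,st,ce=cv2.connectedComponentsWithStats(w);i=1+np.argmax(st[1:,4]);print(st[i],n)
cnt=max(cv2.findContours((l==i).astype(np.uint8),cv2.RETR_EXTERNAL,cv2.CHAIN_APPROX_NONE)[0],key=len)
E=cv2.fitEllipse(cnt);print(E)
u=np.array(E[0])+[x0,y0];P=plane(c,s,[u,u+[E[1][0]/2,0],u-[E[1][0]/2,0]],.078);print(P.round(4),np.linalg.norm(P[1]-P[2]))
cv2.imwrite("pics/w1c.png",cv2.resize(f[190:295,280:395],None,fx=5,fy=5,interpolation=cv2.INTER_CUBIC))
E
```

```text
[135. 193. 243. 254. 255. 255.]
[[0, 0, 115, 105, 10544], [56, 26, 29, 54, 771], [26, 37, 21, 45, 240], [51, 45, 13, 47, 520]]
225 [194, 195, 197, 196, 193, 195, 194, 195, 195, 188, 167, 135, 115, 115, 115, 116, 115, 116, 116, 116, 116, 117, 142, 205, 251, 255, 255, 255, 255, 255, 255, 255, 255, 255, 255, 255, 247, 184]
235 [195, 195, 194, 195, 194, 193, 195, 194, 193, 171, 138, 126, 164, 214, 238, 246, 248, 248, 249, 250, 249, 250, 251, 252, 251, 247, 245, 251, 254, 255, 255, 255, 255, 255, 255, 255, 255, 255]
245 [195, 192, 191, 193, 190, 193, 192, 191, 184, 161, 132, 152, 210, 243, 251, 253, 254, 254, 254, 254, 255, 255, 255, 255, 254, 253, 249, 252, 254, 255, 255, 255, 255, 255, 255, 255, 255, 255]
255 [193, 192, 192, 193, 192, 193, 192, 192, 183, 153, 129, 160, 218, 245, 252, 254, 254, 254, 254, 255, 255, 255, 255, 255, 254, 253, 249, 252, 254, 255, 255, 255, 255, 255, 255, 255, 255, 255]
265 [254, 254, 254, 254, 254, 254, 254, 255, 255, 237, 174, 183, 231, 248, 253, 254, 254, 254, 254, 255, 255, 255, 255, 255, 254, 251, 249, 253, 254, 255, 255, 255, 255, 255, 253, 217, 131, 107]
275 [253, 254, 254, 254, 254, 254, 254, 254, 255, 255, 237, 195, 240, 251, 254, 254, 254, 254, 255, 255, 255, 255, 255, 255, 254, 244, 197, 141, 114, 111, 109, 108, 106, 104, 111, 121, 146, 176]
[   0    4  115   98 3462] 14
((63.83824920654297, 56.91270065307617), (91.95755004882812, 127.7430191040039), 75.89183044433594)
[[0.4696 0.2224 0.078 ]
 [0.439  0.2575 0.078 ]
 [0.5    0.1875 0.078 ]] 0.09282942168233221
```

View pics/w1c.png

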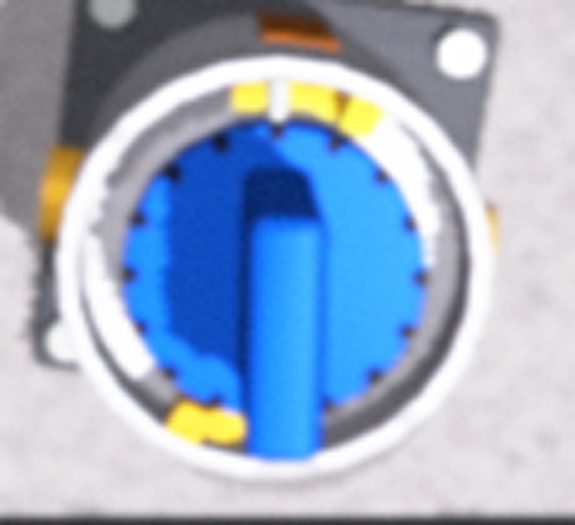

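```bash
python3 - <<'E'
from h import *
c,s=pickle.load(open("w1.pkl","rb"));o=np.array([280,190])
P=plane(c,s,np.array([(275,266),(58,266),(492,266),(275,57),(275,475)])/5+o,.078);print("rim",P.round(4).tolist(),np.linalg.norm(P[1]-P[2]),np.linalg.norm(P[3]-P[4]))
Q=plane(c,s,np.array([(253,213),(324,213),(322,458),(247,458)])/5+o,.125);print("wing",Q.round(4).tolist(),Q.mean(0))
d=(Q[2]+Q[3]-Q[0]-Q[1])/2;print("len",np.linalg.norm(d),"yaw",np.degrees(np.arctan2(d[1],d[0])),"thick",np.linalg.norm(Q[1]-Q[0]))
R=np.array(s["ee_rot"]);t=np.array(s["tcp_pos"]);print("tool yaw",np.degrees(np.arctan2(R[1,0],R[0,0])))
for p in(P[0],Q.mean(0)):print((R.T@(p-t)*100).round(2))
E
```

```text
rim [[0.4725, 0.2131, 0.078], [0.5012, 0.1802, 0.078], [0.4438, 0.2461, 0.078], [0.441, 0.1849, 0.078], [0.506, 0.2431, 0.078]] 0.08733307137299014 0.08722066102235163
wing [[0.4599, 0.1937, 0.125], [0.4518, 0.203, 0.125], [0.4855, 0.2329, 0.125], [0.4943, 0.2228, 0.125]] [0.47286568 0.21311633 0.125     ]
len 0.04503866915496553 yaw 40.99541279629212 thick 0.012246510460812696
tool yaw -138.81571198111885
[-2.86  1.7  14.89]
[-2.87  1.68 10.19]
```

The rim measures 87 mm (88 given) and the wing 45 mm (46 given), and their centres agree within 0.5 mm. I'll centre the gripper and descend.

Emit:
step_arm --targets "-1.4 0.8 0 0;-1.47 0.89 0 0;0 0 2 0;0 0 2.5 0;0 0 2.5 0;0 0 2.5 0;0 0 2 0;0 0 1.2 0;0 0 0.5 0;0 0 0 0"

```text
time_s: 3.03
tcp_pos: [0.473, 0.2127, 0.0943]
ee_rot: [[-0.758, -0.652, -0.002], [-0.652, 0.758, -0.002], [0.003, 0.0, -1.0]]
wrist_force: [0.1, -0.0, 0.1]
gripper_width: 1.0
gripper_force: 0.0
```

Emit:
step_arm --targets "0 0 0 0;0 0 0 0;0 0 0 0;0 0 0 0;0 0 0 0;0 0 0 0;0 0 0 0;0 0 0 0" --claw 1.0

```text
time_s: 3.7
tcp_pos: [0.4734, 0.2131, 0.0956]
ee_rot: [[-0.757, -0.654, 0.0], [-0.654, 0.757, 0.0], [-0.0, 0.0, -1.0]]
wrist_force: [-0.5, 0.4, 0.2]
gripper_width: 0.478
gripper_force: 0.0
```

Emit:
step_arm --targets "0 0 0 0;0 0 0 0;0 0 0 0;0 0 0 0;0 0 0 0;0 0 0 0;0 0 0 0"

```text
time_s: 4.28
tcp_pos: [0.4735, 0.213, 0.0955]
ee_rot: [[-0.757, -0.654, -0.0], [-0.654, 0.757, -0.0], [0.0, -0.0, -1.0]]
wrist_force: [-0.2, 0.2, -0.2]
gripper_width: 0.121
gripper_force: 0.0
```

Emit:
step_arm --targets "0 0 0 0;0 0 0 0;0 0 0 0" --claw 0.5

```text
time_s: 4.53
tcp_pos: [0.4734, 0.213, 0.0956]
ee_rot: [[-0.757, -0.654, -0.0], [-0.654, 0.757, -0.0], [0.0, 0.0, -1.0]]
wrist_force: [0.3, -0.2, -0.3]
gripper_width: 0.069
gripper_force: 0.0
```

```bash
python3 - <<'E'
from h import *
s=sense();print({k:s[k] for k in("gripper_width","gripper_force","moment","wrist_force","time_s")})
c=cams.capture("scene");f=c["frame"][240:420,320:520]
c=cams.capture("side");g=c["frame"][200:380,150:350]
cv2.imwrite("pics/g1.png",np.hstack([cv2.resize(f,None,fx=2,fy=2),cv2.resize(g,None,fx=2,fy=2)]))
E
```

```text
{'gripper_width': 0.06885449364094896, 'gripper_force': 0.0, 'moment': array([-0.0124054 ,  0.03235307,  0.01784916]), 'wrist_force': array([ 0.27060137, -0.16574314, -0.29500249]), 'time_s': 4.5333}
```

View pics/g1.png

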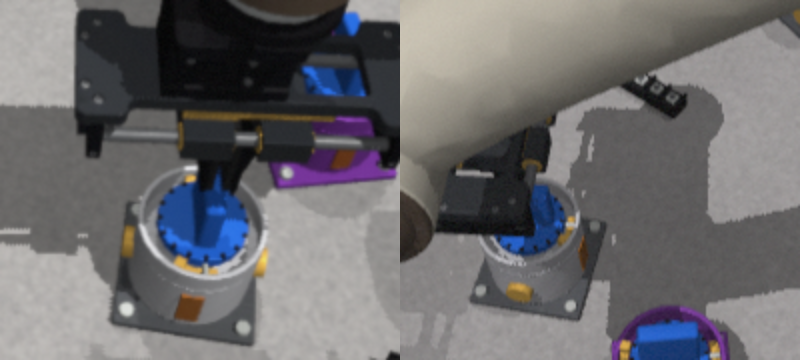

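Emit:
step_arm --targets "0 0 0 0;0 0 0 0;0 0 0 0;0 0 0 0;0 0 0 0" --claw 0

```text
time_s: 5.05
tcp_pos: [0.4734, 0.213, 0.0956]
ee_rot: [[-0.757, -0.654, 0.0], [-0.654, 0.757, -0.0], [0.0, -0.0, -1.0]]
wrist_force: [-0.7, -0.6, 0.2]
gripper_width: 0.008
gripper_force: 0.0
```

```bash
python3 - <<'E'
from h import *
s=sense();print(s["gripper_width"],s["gripper_force"])
c=cams.capture("scene");f=c["frame"][290:400,370:470]
c=cams.capture("wrist");g=c["frame"]
pickle.dump((c,s),open("w2.pkl","wb"))
cv2.imwrite("pics/g2.png",np.hstack([cv2.resize(f,(400,440),interpolation=cv2.INTER_CUBIC),cv2.resize(g[200:420,220:420],(400,440))]))
E
```

```text
0.008405518216743325 0.0
```

View pics/g2.png

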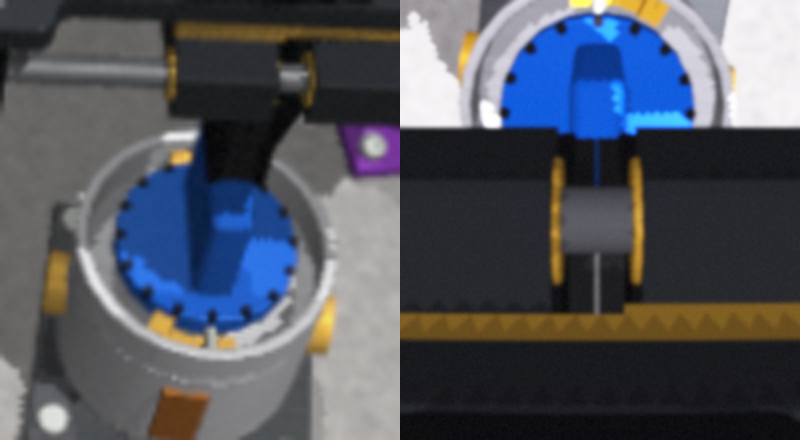

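```bash
python3 - <<'E'
from h import *
s=sense();R=np.array(s["ee_rot"]);t=np.array(s["tcp_pos"]);print(t)
c=cams.capture("scene");pickle.dump((c,s),open("sc2.pkl","wb"))
Rc,e=pose(c,s)
def proj(P): return cv2.projectPoints(np.array(P,float),cv2.Rodrigues(Rc.T)[0],-Rc.T@e,K(c),np.array(c["dist_coeffs"]))[0][:,0]
def wp(x,y,z): return t+R@np.array([x,y,z])/1000
o=np.array([360,270]);img=cv2.resize(c["frame"][270:390,360:480],(600,600),interpolation=cv2.INTER_CUBIC)
for z,col in((0,(0,0,255)),(-29,(0,255,0))):   # finger-tip footprint at TCP and at wing-top height
    q=((proj([wp(x,y,z) for x,y in((-9.5,-15),(9.5,-15),(9.5,15),(-9.5,15))])-o)*5).astype(np.int32)
    print(z,q.tolist());cv2.polylines(img,[q],True,col,1)
a=np.radians(41);C=np.array([.4727,.2131,.125]);X=np.array([np.cos(a),np.sin(a),0]);Y=np.array([-np.sin(a),np.cos(a),0])
q=((proj([C+i*.023*X+j*.007*Y for i,j in((-1,-1),(1,-1),(1,1),(-1,1))])-o)*5).astype(np.int32);cv2.polylines(img,[q],True,(255,255,0),1)
cv2.imwrite("pics/g3.png",img)
E
```

```text
[0.4734751  0.21305698 0.09557203]
0 [[258, 395], [254, 332], [366, 337], [373, 399]]
-29 [[274, 337], [270, 273], [386, 277], [393, 341]]
```

View pics/g3.png

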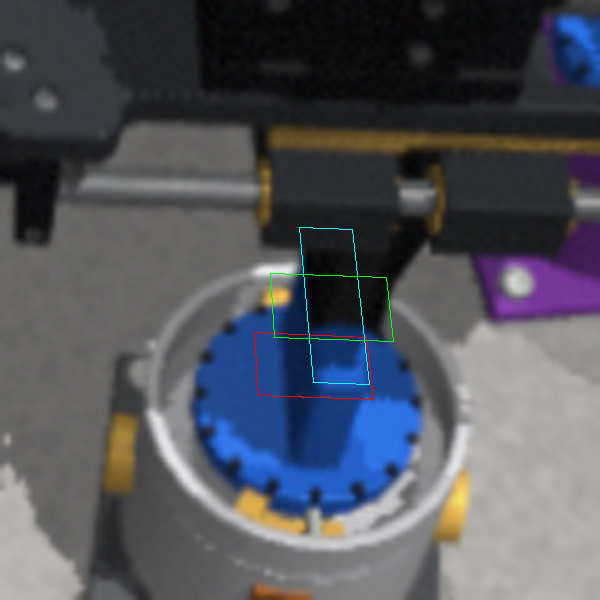

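```bash
python3 - <<'E'
from h import *
c,s=pickle.load(open("w1.pkl","rb"));T=np.array(c["tool_from_camera"]);Ti=np.linalg.inv(T);print(T.round(3))
def pj(P): 
    return cv2.projectPoints(np.array(P,float)/1000,cv2.Rodrigues(Ti[:3,:3])[0],Ti[:3,3],K(c),np.array(c["dist_coeffs"]))[0][:,0].round(0).tolist()
for z in(0,-19,-30,-45,-70): print(z,"near x+9.5:",pj([(9.5,-43.5,z),(9.5,43.5,z)]),"far x-9.5:",pj([(-9.5,-43.5,z),(-9.5,43.5,z)]))
f=c["frame"];g=cv2.cvtColor(f,cv2.COLOR_BGR2GRAY)
for y in(262,266,270,280,300): print(y,"dark runs",[(int(a[0]),int(a[-1])) for a in np.split(x:=np.nonzero(g[y]<60)[0],np.nonzero(np.diff(x)>1)[0]+1) if len(a)>3])
E
```

```text
File "<stdin>", line 7
SyntaxError: assignment expression cannot be used in a comprehension iterable expression
```

```bash
python3 - <<'E'
from h import *
c,s=pickle.load(open("w1.pkl","rb"));T=np.array(c["tool_from_camera"]);Ti=np.linalg.inv(T);print(T.round(3).tolist())
def pj(P): 
    return cv2.projectPoints(np.array(P,float)/1000,cv2.Rodrigues(Ti[:3,:3])[0],Ti[:3,3],K(c),np.array(c["dist_coeffs"]))[0][:,0].round(0).tolist()
for z in(0,-19,-30,-45,-70): print(z,"near x+9.5:",pj([(9.5,-43.5,z),(9.5,43.5,z)]),"far x-9.5:",pj([(-9.5,-43.5,z),(-9.5,43.5,z)]))
g=cv2.cvtColor(c["frame"],cv2.COLOR_BGR2GRAY)
for y in(262,266,270,280,300):
    x=np.nonzero(g[y]<60)[0]; print(y,[(int(a[0]),int(a[-1])) for a in np.split(x,np.nonzero(np.diff(x)>1)[0]+1) if len(a)>3])
E
```

```text
[[-0.001, -0.969, -0.246, 0.066], [1.0, -0.001, 0.001, -0.0], [-0.001, -0.246, 0.969, -0.197], [0.0, 0.0, 0.0, 1.0]]
0 near x+9.5: [[243.0, 248.0], [394.0, 248.0]] far x-9.5: [[244.0, 279.0], [392.0, 279.0]]
-19 near x+9.5: [[235.0, 258.0], [401.0, 258.0]] far x-9.5: [[238.0, 292.0], [399.0, 291.0]]
-30 near x+9.5: [[230.0, 265.0], [406.0, 265.0]] far x-9.5: [[233.0, 300.0], [404.0, 300.0]]
-45 near x+9.5: [[223.0, 275.0], [414.0, 275.0]] far x-9.5: [[226.0, 314.0], [411.0, 313.0]]
-70 near x+9.5: [[206.0, 298.0], [431.0, 298.0]] far x-9.5: [[210.0, 342.0], [427.0, 341.0]]
262 [(7, 21)]
266 [(0, 134), (502, 637)]
270 [(0, 135), (208, 217), (219, 226), (410, 417), (419, 428), (501, 639)]
280 [(0, 114), (121, 136), (199, 227), (409, 439), (500, 514), (523, 639)]
300 [(0, 102), (110, 121), (533, 639)]
```

The picture shows the closed fingertips ending at the wing top, near (345,335) in the crop. They look about 32 mm short of the reported TCP. The open-finger wrist image agrees: tip edges at x 227/410, y 268 match tool z ≈ −32 mm. So the real tips sit about 32 mm above the reported TCP, and I'll grip that much lower.

Emit:
step_arm --targets "0 0 -0.5 0;0 0 0 0;0 0 0 0;0 0 0 0;0 0 0 0;0 0 0 0;0 0 0 0;0 0 0 0;0 0 0 0;0 0 0 0;0 0 0 0" --claw 5

```text
time_s: 6.12
tcp_pos: [0.4734, 0.213, 0.1005]
ee_rot: [[-0.757, -0.654, -0.0], [-0.654, 0.757, -0.0], [0.0, 0.0, -1.0]]
wrist_force: [-0.2, 0.5, -0.5]
gripper_width: 0.565
gripper_force: 0.0
```

Emit:
step_arm --targets "0 0 0.5 0;0 0 0.6 0;0 0 0.6 0;0 0 0.6 0;0 0 0.6 0;0 0 0.4 0;0 0 0.3 0;0 0 0 0"

```text
time_s: 6.78
tcp_pos: [0.473, 0.2127, 0.0637]
ee_rot: [[-0.757, -0.654, -0.001], [-0.654, 0.757, -0.001], [0.002, 0.0, -1.0]]
wrist_force: [0.8, -0.2, 0.3]
gripper_width: 0.576
gripper_force: 0.0
```

The reported TCP is at 0.064 m, below the disc's height, with no contact force. That confirms the offset, so I'll close the gripper.

Emit:
step_arm --targets "0 0 0 0;0 0 0 0;0 0 0 0;0 0 0 0;0 0 0 0;0 0 0 0;0 0 0 0;0 0 0 0;0 0 0 0;0 0 0 0" --claw 0

```text
time_s: 7.62
tcp_pos: [0.4734, 0.2132, 0.0647]
ee_rot: [[-0.756, -0.654, 0.0], [-0.654, 0.756, 0.0], [-0.0, 0.0, -1.0]]
wrist_force: [0.2, 0.7, 2.4]
gripper_width: 0.153
gripper_force: 30.0
```

Emit:
step_arm --targets "0 0 0 -3;0 0 0 -3;0 0 0 -3;0 0 0 -3;0 0 0 -3;0 0 0 -3;0 0 0 0;0 0 0 0"

```text
time_s: 8.28
tcp_pos: [0.4734, 0.2131, 0.0638]
ee_rot: [[-0.519, -0.855, -0.0], [-0.855, 0.519, 0.0], [0.0, 0.0, -1.0]]
wrist_force: [2.0, 1.4, -6.0]
gripper_width: 0.156
gripper_force: 30.0
```

```bash
python3 - <<'E'
from h import *
s=sense();print(s["moment"],s["wrist_force"],s["tcp_pos"])
E
```

```text
[ 0.40419921 -0.57898247  0.00202304] [ 2.03563123  1.3720747  -5.98533048] [0.47336685 0.21307638 0.06376495]
```

Fz dropped to −6 N, so the cap has cleared the thread's end and hangs in the grip. I'll turn a bit more for margin and lower it.

Emit:
step_arm --targets "0 0 0 -2;0 0 0 -2;0 0 0.2 0;0 0 0.2 0;0 0 0.2 0;0 0 0.2 0;0 0 0 0;0 0 0 0"

```text
time_s: 8.95
tcp_pos: [0.4734, 0.2131, 0.0564]
ee_rot: [[-0.457, -0.89, -0.0], [-0.89, 0.457, -0.0], [0.0, 0.0, -1.0]]
wrist_force: [1.2, 0.1, -4.9]
gripper_width: 0.157
gripper_force: 30.0
```

Emit:
step_arm --targets "0 0 0.05 0;0 0 0.05 0;0 0 0 0;0 0 0 0"

```text
time_s: 9.28
tcp_pos: [0.4735, 0.2131, 0.0559]
ee_rot: [[-0.457, -0.89, 0.0], [-0.89, 0.457, 0.0], [-0.0, -0.0, -1.0]]
wrist_force: [-0.1, 1.3, -2.8]
gripper_width: 0.156
gripper_force: 30.0
```

```bash
python3 - <<'E'
from h import *
s=sense();print(s["moment"],s["wrist_force"],s["tcp_pos"],s["gripper_width"])
E
```

```text
[ 0.4441271  0.074763  -0.0576792] [-0.08057928  1.26832048 -2.75526955] [0.47346796 0.21309613 0.05590513] 0.15644233007437533
```

Emit:
step_arm --targets "0 0 0.05 0;0 0 0.05 0;0 0 0 0;0 0 0 0"

```text
time_s: 9.62
tcp_pos: [0.4735, 0.2131, 0.0558]
ee_rot: [[-0.456, -0.89, 0.001], [-0.89, 0.456, 0.0], [-0.0, -0.0, -1.0]]
wrist_force: [-3.0, 0.9, 5.6]
gripper_width: 0.158
gripper_force: 30.0
```

Emit:
step_arm --targets "0 0 -0.05 3;0 0 0 5;0 0 0 6;0 0 0 6;0 0 0 6;0 0 0 6;0 0 0 6;0 0 0 6;0 0 0 6;0 0 0 6;0 0 0 4;0 0 0 2"

```text
time_s: 10.62
tcp_pos: [0.4735, 0.2133, 0.0559]
ee_rot: [[-1.0, -0.012, 0.0], [-0.012, 1.0, 0.0], [-0.0, 0.0, -1.0]]
wrist_force: [-1.8, 2.1, 2.2]
gripper_width: 0.156
gripper_force: 30.0
```

```bash
python3 - <<'E'
from h import *
s=sense();R=s["ee_rot"];print(s["moment"],s["wrist_force"],s["tcp_pos"],s["joints"][5],np.degrees(np.arctan2(R[1][0],R[0][0])))
E
```

```text
[0.39032787 0.64786564 0.04226857] [-1.83466785  2.12722467  2.23904296] [0.47346798 0.21325006 0.05585709] -131.48630903492207 -179.31229921164814
```

Emit:
step_arm --targets "0 0 0 2;0 0 0 2;0 0 0 2;0 0 0 1;0 0 0 0;0 0 0 0"

```text
time_s: 11.12
tcp_pos: [0.4735, 0.2132, 0.0558]
ee_rot: [[-0.994, 0.107, 0.0], [0.107, 0.994, 0.0], [-0.0, 0.0, -1.0]]
wrist_force: [-3.5, 1.8, 4.9]
gripper_width: 0.157
gripper_force: 30.0
```

```bash
python3 - <<'E'
from h import *
s=sense();R=s["ee_rot"];print(s["moment"],s["wrist_force"],np.degrees(np.arctan2(R[1][0],R[0][0])))
E
```

```text
[ 0.43131316  0.99660605 -0.01312959] [-3.50407704  1.77413147  4.94812576] 173.88604698272664
```

Emit:
step_arm --targets "0 0 0 1;0 0 0 1;0 0 0 0;0 0 0 0"

```text
time_s: 11.45
tcp_pos: [0.4735, 0.2132, 0.0558]
ee_rot: [[-0.99, 0.141, 0.0], [0.141, 0.99, 0.0], [-0.0, 0.0, -1.0]]
wrist_force: [-2.5, 1.7, 5.1]
gripper_width: 0.156
gripper_force: 30.0
```

```bash
python3 - <<'E'
from h import *
s=sense();R=s["ee_rot"];print(s["moment"],s["wrist_force"],np.degrees(np.arctan2(R[1][0],R[0][0])))
E
```

```text
[ 0.44159796  0.99921442 -0.01310636] [-2.46073091  1.66222418  5.07915077] 171.88422766387438
```

Emit:
step_arm --targets "0 0 0 1;0 0 0 1;0 0 0 0;0 0 0 0"

```text
time_s: 11.78
tcp_pos: [0.4735, 0.2132, 0.0558]
ee_rot: [[-0.985, 0.175, 0.0], [0.175, 0.985, 0.0], [-0.0, 0.0, -1.0]]
wrist_force: [-3.4, 1.1, 5.2]
gripper_width: 0.155
gripper_force: 30.0
```

```bash
python3 - <<'E'
from h import *
s=sense();R=s["ee_rot"];print(s["moment"],s["wrist_force"],np.degrees(np.arctan2(R[1][0],R[0][0])))
E
```

```text
[0.42826217 1.02121855 0.10062489] [-3.43271277  1.0569605   5.18732725] 169.92493053075805
```

Emit:
step_arm --targets "0 0 0 1;0 0 0 1;0 0 0 0;0 0 0 0"

```text
time_s: 12.12
tcp_pos: [0.4735, 0.2132, 0.0558]
ee_rot: [[-0.978, 0.207, 0.001], [0.207, 0.978, -0.0], [-0.001, -0.0, -1.0]]
wrist_force: [-3.7, 1.4, 5.2]
gripper_width: 0.154
gripper_force: 30.3
```

```bash
python3 - <<'E'
from h import *
s=sense();R=s["ee_rot"];print(s["moment"],s["wrist_force"],s["joints"][5],np.degrees(np.arctan2(R[1][0],R[0][0])))
E
```

```text
[0.38897855 1.06423284 0.50548655] [-3.6917361   1.42335999  5.20914891] -144.17068721466757 168.04481779746976
```

Emit:
step_arm --targets "0 0 0 1;0 0 0 1;0 0 0 0;0 0 0 0"

```text
time_s: 12.45
tcp_pos: [0.4737, 0.2132, 0.0558]
ee_rot: [[-0.971, 0.24, 0.001], [0.24, 0.971, -0.0], [-0.001, -0.0, -1.0]]
wrist_force: [-3.2, 1.5, 5.5]
gripper_width: 0.165
gripper_force: 30.9
```

```bash
python3 - <<'E'
from h import *
s=sense();R=s["ee_rot"];print(s["moment"],s["wrist_force"],s["joints"][5],np.degrees(np.arctan2(R[1][0],R[0][0])))
E
```

```text
[0.32190559 0.87273352 0.73616873] [-3.23786647  1.49207565  5.51598364] -146.1445588776965 166.08790948256691
```

The moment about z jumped to 0.7 N m and the pads began to twist on the wing, so the cap is at its home stop. I'll release and lift.

Emit:
step_arm --targets "0 0 0 0;0 0 0 0;0 0 0 0;0 0 0 0;0 0 0 0;0 0 0 0;0 0 0 0" --claw 5

```text
time_s: 13.03
tcp_pos: [0.4734, 0.2129, 0.0549]
ee_rot: [[-0.97, 0.245, -0.0], [0.245, 0.97, -0.0], [0.0, -0.0, -1.0]]
wrist_force: [-0.4, 0.6, 1.2]
gripper_width: 0.548
gripper_force: 0.0
```

Emit:
step_arm --targets "0 0 -0.5 0;0 0 -1 0;0 0 -2 0;0 0 -3 0;0 0 -3 0;0 0 -3 0;0 0 -3 0;0 0 -1 0;0 0 0 0;0 0 0 0"

```text
time_s: 13.87
tcp_pos: [0.4732, 0.2131, 0.2206]
ee_rot: [[-0.97, 0.245, 0.001], [0.245, 0.97, 0.001], [-0.0, 0.001, -1.0]]
wrist_force: [-0.6, 0.6, 0.3]
gripper_width: 0.575
gripper_force: 0.0
```

```bash
python3 - <<'E'
from h import *
s=sense();c=cams.capture("wrist");pickle.dump((c,s),open("w3.pkl","wb"))
sd=cams.capture("side");sc=cams.capture("scene")
print(s["tcp_pos"],s["wrist_force"],s["time_s"])
rs=lambda a,w,h:cv2.resize(a,(w,h),interpolation=cv2.INTER_CUBIC)
f=c["frame"];cv2.imwrite("pics/f1.png",np.hstack([rs(f[170:290,260:400],525,450),rs(sd["frame"][275:395,175:247],270,450)]))
E
```

```text
[0.47319221 0.21308883 0.22058214] [-0.64969735  0.59505439  0.2855156 ] 13.8667
```

View pics/f1.png

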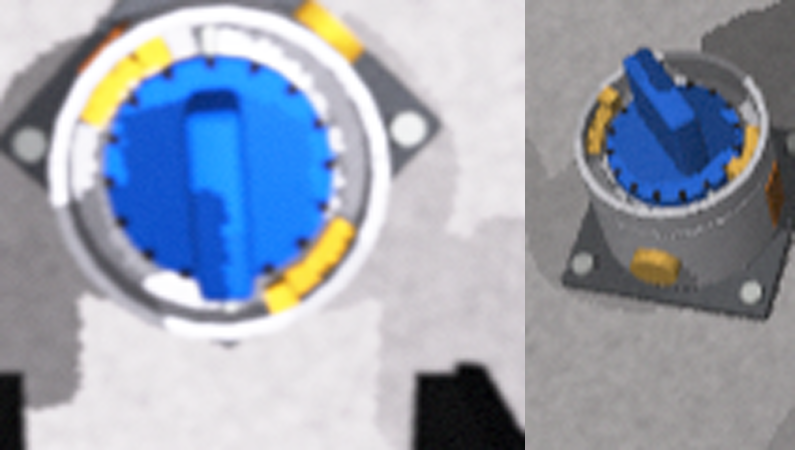

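```bash
python3 - <<'E'
from h import *
c,s=pickle.load(open("w3.pkl","rb"))
Q=plane(c,s,np.array([(187,108),(243,108),(250,297),(196,297)])/3.75+[260,170],.116)
d=(Q[2]+Q[3]-Q[0]-Q[1])/2;print(Q.mean(0),np.linalg.norm(d),np.degrees(np.arctan2(d[1],d[0])))
E
```

```text
[0.47279927 0.21416499 0.116     ] 0.04461042206368155 -11.867509957553388
```

The wing sits at a yaw of about 168°, which matches the stop within measuring error. It has dropped, the gripper is clear, and the orange cap was never touched.

```bash
python3 -c "
from station import r
print(r.finish_job())"
```

```text
the job is handed in; nothing more can be done
None
```

The blue cap was turned back until it dropped about 9 mm, turned forward to its home stop and released; the orange cap was left alone, and the job was handed in at about 14 s (no verdict was returned).

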